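Pin and clip the tortilla press lever

TASK

The washed tortilla press on the bar is being put back together. Push the lever's pivot pin home by its head until the head sits against the bracket, then take the R-clip out of the wooden block, feel for the hand-drilled cross hole near the pin's other end and push the clip's straight leg down through it, square across the pin, until the bow springs over and the grip sits down on the pin; then let go. Use no more than firm thumb pressure, never ram anything, and leave the mug, jar, bowl and pepper mill where they are.

Things in the scene. Friction and masses are not known exactly. Their poses are not given: they have to be found in the camera images.
- pivot_pin (a joint): travel (m) of the steel pivot pin, pushed by its head along +y of press. 0 = drawn out, 0.038 = home (hard stop, head against the bracket). It starts at 0 to 0.008 and stays where it is left; sliding friction about 4 N. At home its free end stands 30 to 46 mm out of the bracket; before that the cross hole is hidden in the bracket.
- pin_head (a point): centre of the outer flat face of the pin's round head (26 mm diameter, 8 mm thick) on the pin's axis; push here along +y of press. Clear all round. The pin is 16 mm in diameter, level, its axis 75 mm above the counter; cross hole: 5.4 mm square, upright, right through, edges barely broken, mouth 6.5 mm above the axis; the pin ends 18 mm beyond the hole centre.
- clip: loose R-clip, 47 g: black plastic grip block 26 x 16 x 40 mm (x, y, z) above two 4 mm wire legs in the x-z plane. Origin on the straight leg's axis at the grip's underside; z up, x towards the bow leg. Grip: x -8 to +18, y -8 to +8, z 0 to +40 mm, with a 14 mm wire eye on top. Starts upright in the block's slot, underside on the block's top. It fits with the bow on either side of the pin.
- clip_grip (a point): centre to grasp on the clip's grip block: at x +5, y 0, z +30 mm in the clip's frame (10 mm below the top of the block). Pinch across y (16 mm) or across x (26 mm). Same axes as clip.
- clip_tip (a point): end of the straight leg, 44 mm below the underside of the grip. Same axes as clip.
- clip_seat (a point): point on the straight leg's axis 8 mm below the underside of the grip: when the clip is home, its grip resting on the pin, this point lies at the centre of the cross hole, within 1 mm or so. Same axes as clip.
- bow (a joint): angle (rad) of the springy bow leg. It leaves the grip at clip x +12, bulges round the pin, narrows to a throat at z -16 mm (wire 3.2 mm from the straight leg's axis) and flares to x +15 at z -38 mm. 0 at rest, 0.15 to 0.22 with the throat spread over the pin, about 0 to 0.05 once over. Takes roughly 4 to 15 N downwards; past the snap, some 8 mm before the grip meets the pin, it pulls itself down.
- block: wooden drying block 74 x 49 x 55 mm (x, y, z) with a 9 mm slot along its x; origin under the place of the clip's straight leg, on the counter; the block spans x -30 to +44 mm. Fixed.
- mill: dark wooden pepper mill, 54 mm wide, 145 mm high, origin at its foot; a bystander.
- mug: white mug, 76 mm wide, 85 mm high, origin at its foot; a bystander.
- jar: glass jar with a wooden lid, 68 mm wide, 100 mm high, origin at its foot; a bystander.
- bowl: white bowl, 110 mm wide, 45 mm high, origin at its foot; a bystander.
- press: fixed aluminium tortilla press; origin on the counter under the pin's axis, midway between the bracket's cheeks; y along the pin, head to free end; z up; x across. Cheeks' outer faces at y -24 and +24 mm. Bracket and lever reach 14 mm above the pin's axis. Round plates, 190 mm diameter, top 50 mm above the counter, centre at x +145 mm; the lever lies over them to x +250 mm.
- hole_place (a point): on the pin's axis, 9 mm out from the bracket's face at the free end (y +33 mm of press); fixed to the press, axes as press. With the pin home, the centre of the hand-drilled cross hole lies 3 to 19 mm beyond this point along +y (not off in x or z), differently each time. Feel along the top of the pin for it. Nothing but the counter is below the hole.
Mind the look-alikes: they are no part of the job. Several things have the shape of the clip; the one meant has the colours described above.

How it is judged:
By the outcome, as a careful person would: the job done as asked, in the order asked, and still so for the second after the job is handed in, with the robot touching nothing.
It also fails if it takes over 72 s, if anything falls off the work surface, if the arm or the gripper's body presses on something with over 40 N, if the wrist force passes 120 N, or if a joint passes its speed limit or range.

ROBOT

A 7-joint arm with a two-finger parallel gripper is mounted at the origin on the work surface. World frame = base frame: x ahead of the robot, y to its left, z up, the work surface at z = 0. Lengths are in m, angles in rad, forces in N, time in s.
With the tool pointing down it reaches from about 0.425 to 0.875 m from the base axis. Payload 8.4 kg.
Tool frame: the origin (TCP) lies at the very end of the fingers, on their centre line; the grasp point (between the pads) lies 19 mm behind it; y points along the fingers, z is the direction in which the jaws open and shut, and the axes are right-handed (so a half turn about y gives the same grasp; the last joint's range is limited). The gripper opens to 87 mm and grips with 3 to 60 N. Pads are 19 mm wide; open, the fingers measure 117 mm over their backs; the gripper's body (75 mm by 190 mm) begins 51 mm behind the grasp point.
Start: joints at [-1.384, 0.333, 0.04, 1.465, -0.013, 1.343, -0.059], TCP at [0.183, 0.624, 0.223] pointing down, gripper open.
Joint ranges: [-2.58, 2.58], [-0.38, 2.09], [-1.3, 1.39], [0.25, 2.4], [-1.5, 4.64], [0.08, 2.09], [-2.65, 2.65]. Speed limits (rad/s): [2.22, 2.22, 2.79, 2.79, 3.14, 3.14, 3.14].

INTERFACE

Orientations are given as a unit quaternion [x, y, z, w].
In Python, from plant import robot, grab_frame, calibration, outline_of gives the robot as it stands.
- The arm moves only by the shell command python3 -m creep 'ROWS'. ROWS is JSON, one flat list of numbers, 7 for each row, row after row: the turn, a rotation vector about the world's x, y, z in rad, then the shift along the world's x, y, z in cm, then the finger opening in cm, from 0 to 8.7. In form: [rx, ry, rz, x, y, z, claw, rx, ry, rz, x, y, z, claw, ...]. A call has 1 to 10 rows; each row is the pose to reach, as a shift and turn from the pose commanded when the call began; what a row does not reach only later rows make up. A row lasts 1/10 s, in which the tool goes at most 50 mm and 8.59 degrees, less where a joint would pass 70% of its speed; a pose out of reach is approached as far as the arm can. A call with a gripper value outside its range is refused whole. The fingers move at their own pace and stop on an object; the grip force is fixed at half the most. Time passes only in rows, so rows that repeat a pose let the fingers close. It gives the time, the measured TCP pose, the force and the opening at its end, in the units of the state.
- robot.read_state(): the state, without advancing time (a new reading comes with each control period).
- grab_frame(name): name is "side" or "top" or "wrist"; returns the picture (400x640x3 uint8, red, green, blue); there is no depth.
- calibration(name): a dict with "K" (3x3 intrinsics, pixels), "world_from_camera" (4x4, takes a point from camera to world coordinates). Camera axes: x right, y up, looking along -z (the intrinsics and any distortion apply to the point x, -y, -z); pixel columns grow to the right and rows downward; lengths in m; the calibration is good to about 2 mm. A picture is of the moment at which its call begins: read the wrist's pose just before it. calibration takes no time and is no camera call; for the wrist camera it gives the pose at the moment of the call.
- robot.hand_in(): hands the job in, once; it reports no verdict.
Trained networks look in the newest picture that a camera, given by its name, has taken for a name from the list of things; names that differ only in an ending like _2 or _b are one class to them, and where a whole thing is asked for, a point or a joint stands for the part that bears it (a point fixed in the world has none). Each returns a list of dicts, best first, with "score" (0 to 1); they miss things now and then, are a little off and sometimes report something else, mostly with a low value. They report only what shows in the picture. A call takes as long as a camera call. They do not tell look-alikes from the thing itself.
- outline_of(label, camera): "region" (400x640 bool, what is visible of it) and "box" ([left, top, width, height] in pixels, round what is visible of it).
The state is a dict: "time": time; "joint_positions": joint angles; "joint_vel": joint speeds; "tau": joint torques, N m; "tcp_pos": TCP position; "tool_rot": TCP orientation; "contact_force": force on the tool from outside, world axes, zero at the start; "ft_torque": the same for the moment, N m; "gripper_width": finger opening in m.
Only numpy, scipy, OpenCV 4.12 (cv2) and the standard library are available. Lean on these libraries where they do the work, as an engineer would, in place of code of your own. Each camera call takes 0.05 s, during which the arm holds its last target. There are 200 camera calls.

## Working session

There is one attempt and no reset: what is moved stays moved. The work goes in short steps, Python scripts to look and compute and a shell command to move; the robot and the scene stay as the last step left them, time stands still between calls to the robot, and variables do not carry over. Pictures are saved under pics/ and viewed, about 8 in all and at most 12, crops included, and the job is handed in when it is done.

```bash
ls; mkdir -p pics
cat > h.py <<'E'
import numpy as np, cv2
from plant import robot, grab_frame, calibration, outline_of
def save(im,n): cv2.imwrite(f'pics/{n}.png',cv2.cvtColor(im,cv2.COLOR_RGB2BGR))
def proj(cam,P,c=None):
    c=c or calibration(cam); T=np.linalg.inv(np.array(c['world_from_camera'])); p=(T@np.r_[P,1])[:3]
    q=np.array(c['K'])@np.array([p[0],-p[1],-p[2]]); return q[:2]/q[2]
def onplane(cam,uv,z,c=None):
    c=c or calibration(cam); W=np.array(c['world_from_camera']); d=np.linalg.inv(np.array(c['K']))@np.r_[uv,1]
    d=W[:3,:3]@np.array([d[0],-d[1],-d[2]]); o=W[:3,3]; return o+d*(z-o[2])/d[2]
E
python3 - <<'E'
from h import *
s=robot.read_state(); print(s)
a=grab_frame('top'); b=grab_frame('side'); 
save(a,'top1'); save(b,'side1')
for c in('top','side'): print(c,calibration(c))
for c in('top','side'):
  for l in('clip','block','press','pivot_pin','mug','jar','bowl','mill'):
    for o in outline_of(l,c): 
      ys,xs=np.nonzero(o['region']); print(c,l,round(o['score'],2),o['box'],xs.mean().round(1) if len(xs) else 0,ys.mean().round(1) if len(ys) else 0)
E
```

```text
pics
{'time': 0.0, 'joint_positions': array([-1.38419812,  0.33392983,  0.03987492,  1.4663177 , -0.01339542,
        1.34329887, -0.05849796]), 'joint_vel': array([ 8.72144399e-04,  3.19306060e-04, -1.05886991e-03,  3.38070945e-04,
        3.39326034e-04,  4.60171109e-05,  5.73098053e-04]), 'tau': array([-6.50443490e-04, -6.56379676e+01,  1.33436501e+00, -4.03781998e+01,
       -5.99450245e-02,  4.51098033e-02,  1.69540840e-04]), 'tcp_pos': array([0.18314357, 0.62315133, 0.22162435]), 'tool_rot': array([ 0.70049358, -0.10074975,  0.10066401, -0.69930321]), 'contact_force': array([-0.45602749, -0.32719518,  1.00982818]), 'ft_torque': array([0.00662994, 0.00659079, 0.01242886]), 'gripper_width': 0.0873079731447216}
top {'K': array([[481.81211321,   0.        , 319.3483084 ],
       [  0.        , 481.81211321, 199.91431712],
       [  0.        ,   0.        ,   1.        ]]), 'world_from_camera': array([[ 0.00863696,  0.99841742, -0.05557027,  0.54051985],
       [-0.99975998,  0.00750293, -0.02058356, -0.05726666],
       [-0.02013404,  0.05573471,  0.99824259,  1.34371096],
       
[... 969 characters left out ...]
3
top bowl 0.85 [442.6, 159.9, 42.3, 40.8] 464.1 179.8
top mill 0.7 [244.1, 126.7, 25.7, 28.8] 255.5 140.0
side clip 0.7 [318.6, 345.9, 18.4, 40.4] 331.6 370.1
side clip 0.67 [313.9, 294.5, 11.7, 10.4] 319.8 298.7
side clip 0.67 [365.5, 312.3, 28.9, 23.8] 381.7 322.8
side clip 0.49 [346.4, 256.0, 14.3, 32.1] 350.6 267.8
side block 0.61 [299.7, 288.4, 39.4, 38.3] 319.2 308.0
side press 0.89 [283.1, 150.1, 96.8, 53.6] 329.5 177.0
side press 0.4 [307.1, 105.2, 34.4, 24.1] 325.0 114.0
side jar 0.67 [356.8, 101.9, 24.7, 32.9] 365.8 119.1
side bowl 0.63 [306.4, 105.7, 35.9, 21.2] 325.2 114.1
side bowl 0.5 [280.5, 148.3, 101.4, 54.8] 329.4 177.0
side mill 0.75 [227.1, 224.2, 25.0, 45.1] 239.5 247.1
```

Run:
```python
import cv2,numpy as np
a=cv2.imread('pics/top1.png')[110:300,150:490]; b=cv2.imread('pics/side1.png')[90:400,210:410]
cv2.imwrite('pics/topc.png',cv2.resize(a,None,fx=2.35,fy=2.35,interpolation=cv2.INTER_CUBIC))
cv2.imwrite('pics/sidec.png',cv2.resize(b,None,fx=1.9,fy=1.9,interpolation=cv2.INTER_CUBIC))
```

```text
(no output)
```

View pics/topc.png

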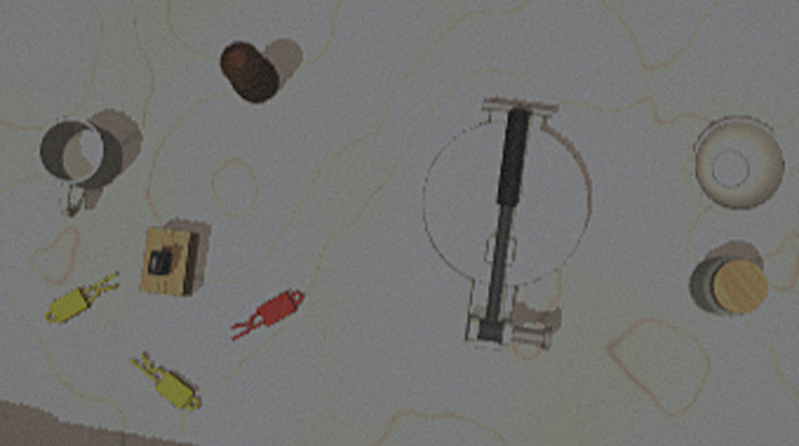

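View pics/sidec.png

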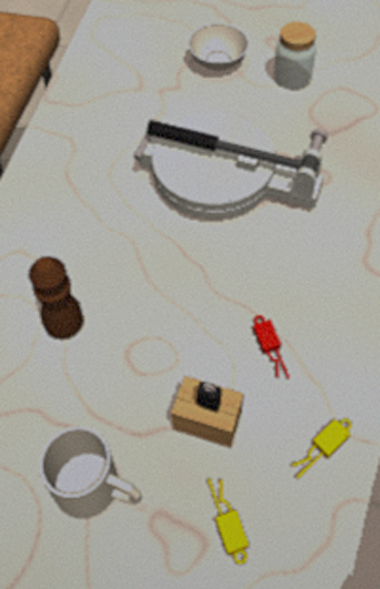

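The top view (full px) shows the candidates for the clip:
- Black grip standing in the block, at (217,221).
- Red one at (268,241).
- Yellow ones at (179,240) and (224,275).

The black one in the wooden block is the one meant. The pin head is to the right of the bracket, at about (382,252).

Run:
```python
from h import *
im=cv2.cvtColor(cv2.imread('pics/top1.png'),cv2.COLOR_BGR2RGB)
g=im.max(2)
# lever (dark) fit
m=np.zeros(g.shape,bool); m[165:245,340:385]=1; m&=g<75
ys,xs=np.nonzero(m); print('lever n',len(xs))
vx,vy,x0,y0=cv2.fitLine(np.c_[xs,ys].astype(np.float32),cv2.DIST_HUBER,0,.01,.01).ravel()
P=[onplane('top',(x0+vx/vy*(r-y0),r),0.085) for r in(165,245)]
if P[0][0]<P[1][0]:P=P[::-1]
d=P[0]-P[1]; print('lever pts',P,'yaw press x deg',np.degrees(np.arctan2(d[1],d[0])))
for n,uv,z in(('bracket lever end',(359,250.5),.089),('head end',(383.5,253.5),.075),('clip top',(217.5,221),.095)): print(n,onplane('top',uv,z).round(3))
# side check
for n,uv,z in(('head side',(210+320/1.9,90+135/1.9),.075),('clip',(210+208/1.9,90+386/1.9),.095)): print(n,onplane('side',uv,z).round(3))
# block top corners from mask of block
o=outline_of('block','top') if False else None
m=(im[...,0].astype(int)-im[...,2]>25); m[:, :205]=0; m[:,238:]=0; m[:200]=0; m[242:]=0
ys,xs=np.nonzero(m); r=cv2.minAreaRect(np.c_[xs,ys].astype(np.float32)); print(r,cv2.boxPoints(r))
for b in cv2.boxPoints(r): print(onplane('top',b,.055).round(3))
s=robot.read_state()
from scipy.spatial.transform import Rotation as R
print(R.from_quat(s['tool_rot']).as_matrix().round(3), calibration('wrist')['K'][0][0]); print(calibration('wrist')['world_from_camera'])
cv2.imwrite('pics/blk.png',cv2.resize(cv2.cvtColor(im,cv2.COLOR_RGB2BGR)[195:260,160:285],None,fx=6,fy=6,interpolation=cv2.INTER_CUBIC)*1)
```

```text
lever n 570
lever pts [array([ 0.70327076, -0.16246668,  0.085     ]), array([ 0.49399237, -0.13442153,  0.085     ])] yaw press x deg -7.632665132509411
bracket lever end [ 0.48  -0.135  0.089]
head end [ 0.472 -0.2    0.075]
clip top [0.553 0.233 0.095]
head side [ 0.465 -0.2    0.075]
clip [0.548 0.233 0.095]
((219.86155700683594, 220.6077117919922), (17.985034942626953, 27.53571128845215), 7.125016689300537) [[209.23079 233.15387]
 [212.64616 205.83078]
 [230.49232 208.06155]
 [227.07695 235.38464]]
[0.521 0.264 0.055]
[0.594 0.256 0.055]
[0.589 0.208 0.055]
[0.515 0.216 0.055]
[[ 0.959 -0.     0.282]
 [-0.282 -0.     0.959]
 [-0.    -1.    -0.   ]] 355.61723698770146
[[ 2.82163676e-01 -9.15023084e-01 -2.88299177e-01  1.04057770e-01]
 [ 9.59365907e-01  2.69386779e-01  8.39512954e-02  6.46163332e-01]
 [ 8.46613374e-04 -3.00272408e-01  9.53853115e-01  3.84401787e-01]
 [ 0.00000000e+00  0.00000000e+00  0.00000000e+00  1.00000000e+00]]
```

View pics/blk.png

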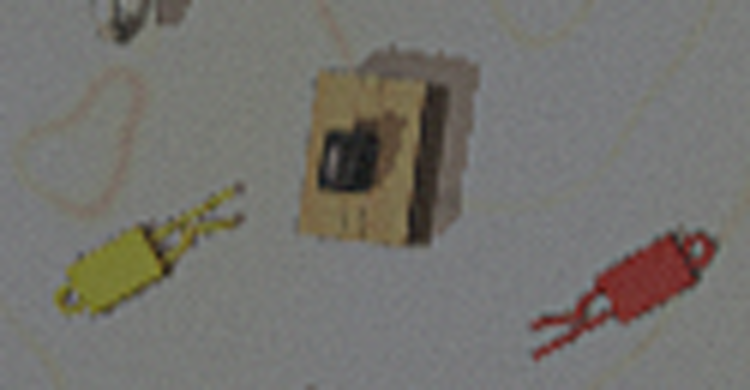

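The crop confirms it: the black grip stands upright in the block's slot, and the yellow and red ones lie loose beside it. Next I go over the block, then to the press, looking with the wrist camera on the way.

```bash
python3 -m creep '[0,0,0.154,36,-39,-1,8.7,0,0,0.154,36,-39,-1,8.7,0,0,0.154,36,-39,-1,8.7,0,0,0.154,36,-39,-1,8.7,0,0,0.154,36,-39,-1,8.7,0,0,0.154,36,-39,-1,8.7,0,0,0.154,36,-39,-1,8.7,0,0,0.154,36,-39,-1,8.7,0,0,0.154,36,-39,-1,8.7,0,0,0.154,36,-39,-1,8.7]'
python3 -m creep '[0,0,0,0,0,0,8.7,0,0,0,0,0,0,8.7]'
python3 - <<'E'
from h import *
s=robot.read_state(); print(s['time'],s['tcp_pos'],s['tool_rot'])
a=grab_frame('wrist'); save(a,'w1')
E
```

```text
time: 1.9
tcp_pos: [0.5235, 0.2547, 0.2135]
tool_rot: [-0.705, 0.046, -0.047, 0.706]
contact_force: [0.8, 0.6, -0.3]
gripper_width: 0.087
time: 2.1
tcp_pos: [0.5231, 0.255, 0.2131]
tool_rot: [0.706, -0.048, 0.048, -0.705]
contact_force: [0.4, 0.7, -0.9]
gripper_width: 0.0873
2.1 [0.52305116 0.25504337 0.21310041] [ 0.70554251 -0.04765867  0.04768147 -0.70545368]
```

View pics/w1.png

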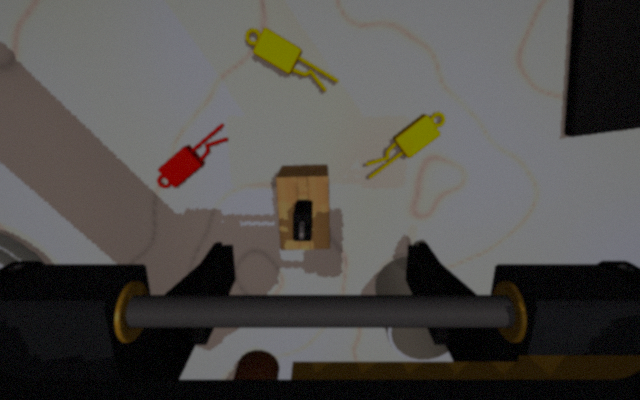

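```bash
python3 - <<'E'
from h import *
c=calibration('wrist')
for o in outline_of('clip','wrist')+outline_of('block','wrist'):
  ys,xs=np.nonzero(o['region']); r=cv2.minAreaRect(np.c_[xs,ys].astype(np.float32)); print(o['score'],np.round(o['box']),r)
E
python3 -m creep '[0,0,0,-4,-20,0,8.7,0,0,0,-4,-20,0,8.7,0,0,0,-4,-20,0,8.7,0,0,0,-4,-20,0,8.7,0,0,0,-4,-42,0,3,0,0,0,-6,-42,0,1,0,0,0,-6,-42,-2,0,0,0,0,-6,-42,-4,0,0,0,0,-6,-42,-4,0,0,0,0,-6,-42,-4,0]'
python3 -m creep '[0,0,0,0,0,0,0,0,0,0,0,0,0,0]'
python3 - <<'E'
from h import *
s=robot.read_state(); print(s['time'],s['tcp_pos'],s['tool_rot'])
a=grab_frame('wrist'); save(a,'w2'); np.save('w2c.npy',calibration('wrist')['world_from_camera'])
for l in('press','pin_head'):
 for o in outline_of(l,'wrist'):
  print(l,o['score'],np.round(o['box']))
E
```

```text
0.86 [294. 200.  22.  41.] ((303.0, 219.5), (41.0, 20.0), 90.0)
0.71 [368. 111.  76.  68.] ((405.9755859375, 143.71951293945312), (27.95510482788086, 96.51538848876953), 51.34019470214844)
0.61 [248.  28.  88.  62.] ((289.2296142578125, 57.56437683105469), (100.43017578125, 28.104724884033203), 31.607501983642578)
0.56 [155. 127.  73.  58.] ((193.07965087890625, 155.30532836914062), (27.092761993408203, 87.76925659179688), 48.8140754699707)
0.97 [276. 166.  59.  86.] ((302.9702453613281, 206.54139709472656), (85.63522338867188, 52.92774963378906), 88.83085632324219)
0.71 [236. 348.  46.  29.] ((256.5, 364.0), (28.0, 45.0), 90.0)
time: 3.25
tcp_pos: [0.4606, -0.1666, 0.172]
tool_rot: [0.706, -0.049, 0.047, -0.705]
contact_force: [-0.3, 0.8, 0.1]
gripper_width: 0.047
time: 3.45
tcp_pos: [0.4631, -0.1619, 0.1735]
tool_rot: [-0.705, 0.045, -0.046, 0.706]
contact_force: [-0.7, -0.3, 0.7]
gripper_width: 0.0309
3.45 [ 0.46305703 -0.16185443  0.17347781] [-0.70549005  0.04537447 -0.04574808  0.70578471]
press 0.59 [269. 170. 139. 190.]
pin_head 0.64 [271. 200.  55.  33.]
```

View w2.

View pics/w2.png

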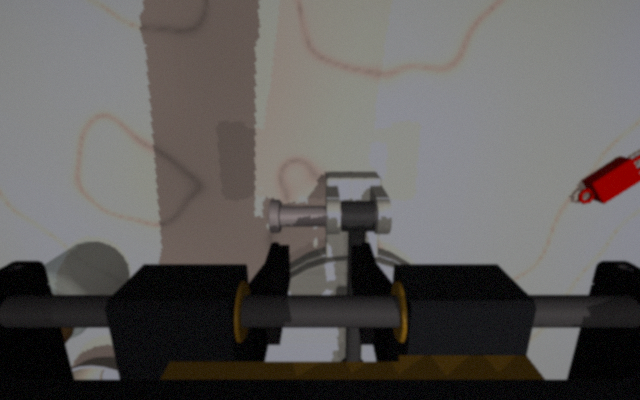

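Run:
```python
from h import *
c={'K':calibration('wrist')['K'],'world_from_camera':np.load('w2c.npy')}
im=cv2.imread('pics/w2.png')
for n,uv,z in(('head face',(266,215),.075),('head inner',(283,214),.075),('pin mid',(305,215.5),.083),('brk L top',(328,215),.089),('brk R top',(390,216),.085),('pin root',(326,216),.083)): print(n,onplane('',uv,z,c).round(4))
h=np.array(onplane('',(266,215),.075,c));b=np.array(onplane('',(359,215.5),.089,c));print('mid',b)
cv2.imwrite('pics/w2c.png',cv2.resize(cv2.convertScaleAbs(im[150:270,230:430],alpha=1.7),None,fx=4,fy=4,interpolation=cv2.INTER_CUBIC))
```

```text
head face [ 0.4678 -0.2054  0.075 ]
head inner [ 0.4687 -0.1922  0.075 ]
pin mid [ 0.4693 -0.1747  0.083 ]
brk L top [ 0.469  -0.1573  0.089 ]
brk R top [ 0.4772 -0.1116  0.085 ]
pin root [ 0.4717 -0.1591  0.083 ]
mid [ 0.47231524 -0.13478981  0.089     ]
```

View pics/w2c.png

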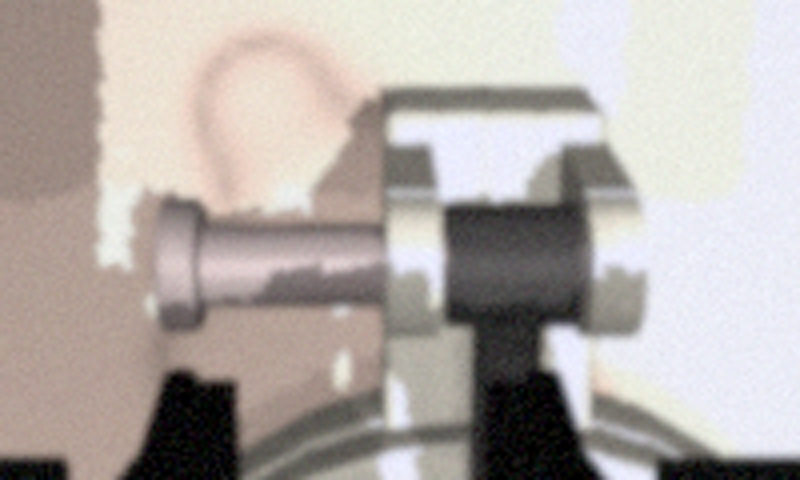

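The wrist view shows the head's outer face at about px (268,216) and the bracket from px 327 to 390. Next I go beside the head and push with closed fingers.

```bash
python3 -m creep '[0,0,0,0,-4,0,0,0,0,0,0.2,-7.6,0,0,0,0,0,0.2,-7.6,-3,0,0,0,0,0.2,-7.6,-7,0,0,0,0,0.2,-7.6,-10.5,0,0,0,0,0.2,-7.6,-10.5,0,0,0,0,0.2,-7.6,-10.5,0]'
python3 -m creep '[0,0,0,0.1,0.5,0,0,0,0,0,0.1,1,0,0,0,0,0,0.2,1.3,0,0,0,0,0,0.2,1.6,0,0,0,0,0,0.25,1.9,0,0,0,0,0,0.25,1.9,0,0]'
python3 -m creep '[0,0,0,0.05,0.4,0,0,0,0,0,0.1,0.8,0,0,0,0,0,0.15,1.2,0,0,0,0,0,0.2,1.6,0,0,0,0,0,0.2,1.6,0,0]'
```

```text
time: 4.3
tcp_pos: [0.4645, -0.2395, 0.0688]
tool_rot: [0.706, -0.047, 0.046, -0.705]
contact_force: [0.3, -0.8, 0.9]
gripper_width: 0.0005
time: 4.9
tcp_pos: [0.467, -0.2202, 0.0682]
tool_rot: [-0.705, 0.046, -0.046, 0.706]
contact_force: [-0.4, -0.9, 1.1]
gripper_width: 0.0006
time: 5.4
tcp_pos: [0.4688, -0.2045, 0.0681]
tool_rot: [0.706, -0.047, 0.046, -0.705]
contact_force: [-0.9, -2.1, -0.9]
gripper_width: 0.0002
```

```bash
python3 -m creep '[0,0,0,0.04,0.3,0,0,0,0,0,0.08,0.6,0,0,0,0,0,0.12,0.9,0,0,0,0,0,0.12,0.9,0,0]'
python3 -m creep '[0,0,0,0.04,0.3,0,0,0,0,0,0.08,0.6,0,0,0,0,0,0.08,0.6,0,0]'
```

```text
time: 5.8
tcp_pos: [0.47, -0.1951, 0.0681]
tool_rot: [-0.705, 0.047, -0.046, 0.706]
contact_force: [-0.7, -2.3, -1.1]
gripper_width: 0.0005
time: 6.1
tcp_pos: [0.4708, -0.1891, 0.0681]
tool_rot: [-0.705, 0.047, -0.046, 0.706]
contact_force: [-1.5, -2.1, -0.5]
gripper_width: 0.0006
```

```bash
python3 -m creep '[0,0,0,0.04,0.3,0,0,0,0,0,0.05,0.4,0,0,0,0,0,0.05,0.4,0,0]'
python3 -m creep '[0,0,0,0.03,0.2,0,0,0,0,0,0.05,0.4,0,0,0,0,0,0.05,0.4,0,0]'
python3 -m creep '[0,0,0,0.03,0.2,0,0,0,0,0,0.03,0.2,0,0]'
```

```text
time: 6.4
tcp_pos: [0.4713, -0.1854, 0.0681]
tool_rot: [-0.705, 0.047, -0.046, 0.706]
contact_force: [-0.3, -2.8, -1.0]
gripper_width: 0.0005
time: 6.7
tcp_pos: [0.4718, -0.1814, 0.0681]
tool_rot: [-0.706, 0.047, -0.046, 0.706]
contact_force: [-2.0, -2.7, -1.4]
gripper_width: 0.0002
time: 6.9
tcp_pos: [0.4721, -0.1794, 0.0681]
tool_rot: [-0.706, 0.047, -0.046, 0.706]
contact_force: [-2.7, -2.8, -0.6]
gripper_width: 0.0005
```

```bash
python3 -m creep '[0,0,0,0.02,0.2,0,0,0,0,0,0.02,0.2,0,0]' | grep -E 'pos|force'
python3 -m creep '[0,0,0,0.02,0.2,0,0,0,0,0,0.02,0.2,0,0]'| grep -E 'pos|force'
python3 -m creep '[0,0,0,0.02,0.2,0,0,0,0,0,0.02,0.2,0,0]'| grep -E 'pos|force'
python3 - <<'E'
from h import *
print(robot.read_state()['contact_force'])
save(grab_frame('top'),'t2'); save(grab_frame('side'),'s2')
E
```

```text
tcp_pos: [0.4723, -0.1774, 0.0681]
contact_force: [-2.4, -2.4, -0.0]
tcp_pos: [0.4726, -0.1756, 0.0681]
contact_force: [-2.1, -3.7, -0.7]
tcp_pos: [0.4725, -0.1755, 0.0682]
contact_force: [-2.7, -9.4, -3.4]
[-2.6683613  -9.41454471 -3.3909496 ]
```

```bash
python3 -m creep '[0,0,0,0.01,0.1,0,0,0,0,0,0.01,0.1,0,0]' | grep -E 'pos|force'
python3 -m creep '[0,0,0,-0.1,-1,0,0,0,0,0,-0.1,-1.5,0,0,0,0,0,-0.2,-1.5,5,0,0,0,0,-0.5,-1.5,9,0,0,0,0,-0.5,4,9,0,0,0,0,-2,8,8,0,0,0,0,-3,8,8,0,0,0,0,-3,8,8,0,0,0,0,-3,8,8,0]'
python3 - <<'E'
from h import *
s=robot.read_state(); print(s['time'],s['tcp_pos'])
np.save('w3c.npy',calibration('wrist')['world_from_camera']); save(grab_frame('wrist'),'w3')
im=cv2.imread('pics/w3.png')[100:260,200:400]
cv2.imwrite('pics/w3c.png',cv2.resize(cv2.convertScaleAbs(im,alpha=1.7),None,fx=3.75,fy=3.75,interpolation=cv2.INTER_CUBIC))
E
```

```text
tcp_pos: [0.4725, -0.1755, 0.0682]
contact_force: [-1.9, -13.8, -4.4]
time: 8.7
tcp_pos: [0.4434, -0.0931, 0.1486]
tool_rot: [-0.705, 0.046, -0.047, 0.706]
contact_force: [0.3, -0.8, 0.1]
gripper_width: 0.0005
8.7 [ 0.44340951 -0.09312137  0.14856987]
```

View pics/w3c.png

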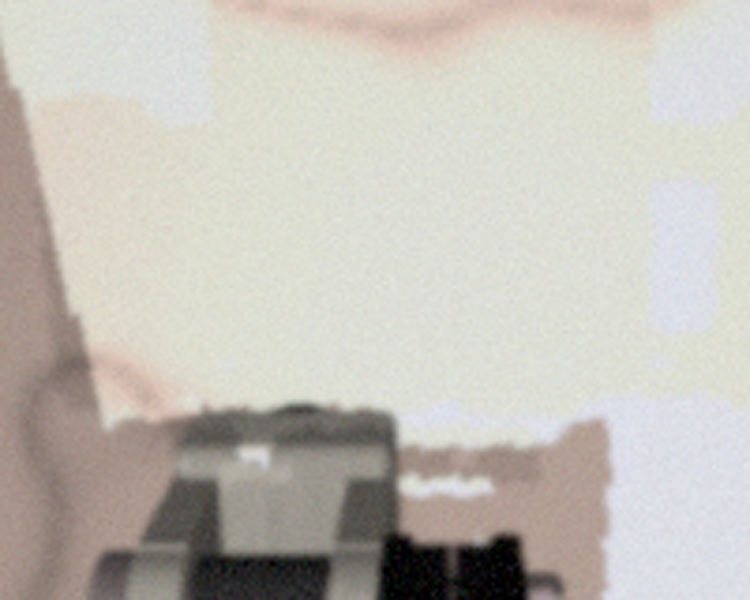

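The head now sits against the bracket, and the finger hides the pin's free end. I move the camera forward 8 cm.

```bash
python3 -m creep '[0,0,0,5,0,0.5,0,0,0,0,8,1,0.5,0,0,0,0,8,1,0.5,0,0,0,0,8,1,0.5,0]'|head -2
python3 - <<'E'
from h import *
s=robot.read_state(); print(s['time'],s['tcp_pos'])
np.save('w4c.npy',calibration('wrist')['world_from_camera']); save(grab_frame('wrist'),'w4')
c={'K':calibration('wrist')['K'],'world_from_camera':np.load('w4c.npy')}
print(proj('',np.array([.474,-.135,.089]),c),proj('',np.array([.480,-.075,.083]),c))
im=cv2.imread('pics/w4.png')[90:250,200:400]
cv2.imwrite('pics/w4c.png',cv2.resize(cv2.convertScaleAbs(im,alpha=1.7),None,fx=3.75,fy=3.75,interpolation=cv2.INTER_CUBIC))
E
```

```text
time: 9.15
tcp_pos: [0.5232, -0.0839, 0.1526]
9.15 [ 0.52324993 -0.08386702  0.15261548]
[231.72569639 156.33058224] [325.88552461 151.64947069]
```

View pics/w4c.png

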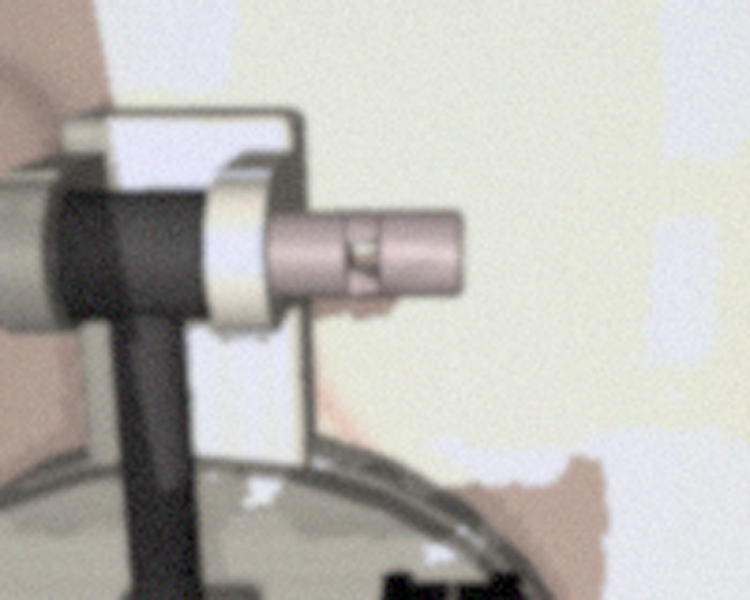

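The picture shows the hole clearly at full px (296.5,157.7), and the pin's end at column 323.

Run:
```python
from h import *
K=calibration('wrist')['K']
c={'K':K,'world_from_camera':np.load('w4c.npy')}
hole=onplane('',(296.5,157.7),.0815,c); end=onplane('',(323.2,157.7),.078,c); rt=onplane('',(200+268/3.75,157.7),.078,c)
print('hole',hole,'end',end,'dist',np.linalg.norm(end[:2]-hole[:2]),'root',rt)
d=end-rt; print('pin yaw',np.degrees(np.arctan2(d[1],d[0])))
# lever edges in w4: yaw via dark lever
im=cv2.cvtColor(cv2.imread('pics/w4.png'),cv2.COLOR_BGR2GRAY)
# pin edges: top and bottom rows per column
for col in range(275,322,5):
  p=im[130:185,col].astype(float); g=np.gradient(cv2.GaussianBlur(p,(1,5),0).ravel()); print(col,130+g[:28].argmin(),130+28+g[28:].argmax(),end=' | ')
# clip in w1
W=None
from scipy.spatial.transform import Rotation as R
s=robot.read_state(); M=R.from_quat(s['tool_rot']).as_matrix(); print('\njaw',np.degrees(np.arctan2(M[1,2],M[0,2])))
T=calibration('wrist')['world_from_camera']; 
# camera in tool frame
A=np.eye(4);A[:3,:3]=M;A[:3,3]=s['tcp_pos']; C=np.linalg.inv(A)@T; np.save('C.npy',C)
B=np.eye(4);B[:3,:3]=R.from_quat([ 0.70554251,-0.04765867,0.04768147,-0.70545368]).as_matrix();B[:3,3]=[0.52305116,0.25504337,0.21310041]
c1={'K':K,'world_from_camera':B@C}
for n,uv,z in(('block TL',(278,176),.055),('block TR',(328,177),.055),('BL',(280,249),.055),('BR',(330,248),.055),('clip ctr',(303,219.5),.075)): print(n,onplane('',uv,z,c1).round(4))
i1=cv2.imread('pics/w1.png')
cv2.imwrite('pics/w1c.png',cv2.resize(cv2.convertScaleAbs(i1[155:265,250:360],alpha=2.2),None,fx=5.4,fy=5.4,interpolation=cv2.INTER_CUBIC))
```

```text
hole [ 0.48165267 -0.09477956  0.0815    ] end [ 0.48462982 -0.07734288  0.078     ] dist 0.01768900589837302 root [ 0.48002509 -0.11175405  0.078     ]
pin yaw 82.37824877632124
275 132 175 | 280 134 172 | 285 146 175 | 290 145 173 | 295 145 175 | 300 145 174 | 305 145 170 | 310 145 169 | 315 145 169 | 320 145 169 | 
jaw 82.34978910898897
block TL [0.511 0.217 0.055]
block TR [0.5182 0.2625 0.055 ]
BL [0.5839 0.2064 0.055 ]
BR [0.5895 0.2553 0.055 ]
clip ctr [0.5492 0.2354 0.075 ]
```

View pics/w1c.png

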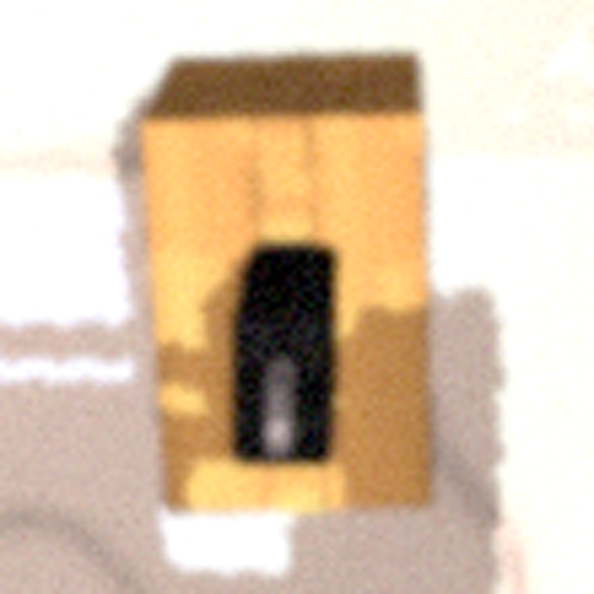

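The press is at yaw -7.6° and the hole at about (0.482,-0.095). The tool is square to the pin. Next I fetch the clip, pinching it across y.

```bash
python3 -m creep '[0,0,0,2.7,31.9,0.8,4,0,0,0,2.7,31.9,0.8,4,0,0,0,2.7,31.9,0.8,4,0,0,0,2.7,31.9,0.8,4,0,0,0,2.7,31.9,0.8,4,0,0,0,2.7,31.9,0.8,4,0,0,0,2.7,31.9,0.8,4,0,0,0,2.7,31.9,0.8,4,0,0,0,2.7,31.9,0.8,4]'
python3 - <<'E'
from h import *
save(grab_frame('wrist'),'w5'); c=calibration('wrist')
for o in outline_of('clip','wrist')[:1]+outline_of('block','wrist')[:1]:
  print(o['score'],np.round(o['box'],1)); b=o['box']
  for z in(.055,.095): print(z,onplane('',(b[0],b[1]+b[3]/2),z,c).round(4),onplane('',(b[0]+b[2],b[1]+b[3]/2),z,c).round(4),onplane('',(b[0]+b[2]/2,b[1]),z,c).round(4),onplane('',(b[0]+b[2]/2,b[1]+b[3]),z,c).round(4))
E
```

```text
time: 10.1
tcp_pos: [0.5499, 0.2346, 0.1611]
tool_rot: [0.706, -0.047, 0.047, -0.705]
contact_force: [0.0, -0.1, 0.4]
gripper_width: 0.0397
0.94 [394.4  79.   94.4  81.5]
0.055 [0.4964 0.2957 0.055 ] [0.5058 0.3646 0.055 ] [0.4726 0.331  0.055 ] [0.5316 0.3291 0.055 ]
0.095 [0.4922 0.288  0.095 ] [0.5002 0.3466 0.095 ] [0.4719 0.3181 0.095 ] [0.5221 0.3165 0.095 ]
0.57 [290.  141.7  66.2 105.3]
0.055 [0.5426 0.2103 0.055 ] [0.5496 0.2618 0.055 ] [0.5053 0.2415 0.055 ] [0.5909 0.2301 0.055 ]
0.095 [0.5315 0.2154 0.095 ] [0.5375 0.2592 0.095 ] [0.4998 0.2419 0.095 ] [0.5726 0.2322 0.095 ]
```

```bash
python3 -m creep '[0,0,0,0,0.1,-3,4,0,0,0,0,0.1,-6,4,0,0,0,0,0.1,-8,4,0,0,0,0,0.1,-9.2,4,0,0,0,0,0.1,-9.2,4,0,0,0,0,0.1,-9.2,3,0,0,0,0,0.1,-9.2,2,0,0,0,0,0.1,-9.2,1,0,0,0,0,0.1,-9.2,1,0,0,0,0,0.1,-9.2,0.5]'
python3 -m creep '[0,0,0,0,0,0,0.5,0,0,0,0,0,0,0.5]'
```

```text
time: 11.25
tcp_pos: [0.5502, 0.2374, 0.0698]
tool_rot: [-0.705, 0.046, -0.047, 0.706]
contact_force: [-0.3, -0.4, 5.4]
gripper_width: 0.0158
time: 11.45
tcp_pos: [0.5502, 0.2375, 0.0698]
tool_rot: [-0.705, 0.046, -0.047, 0.706]
contact_force: [-1.0, -0.5, 6.1]
gripper_width: 0.0157
```

```bash
python3 -m creep '[0,0,0,0,0,1,0.5,0,0,0,0,0,2.5,0.5,0,0,0,0,0,4.5,0.5,0,0,0,0,0,7,0.5,0,0,0,0,0,10,0.5,0,0,0,0,0,12,0.5,0,0,0,0,0,12,0.5]'
python3 - <<'E'
from h import *
s=robot.read_state(); print(s['tcp_pos'],s['tool_rot'])
a=grab_frame('wrist'); save(a,'w6'); b=grab_frame('side'); save(b,'s6')
t=s['tcp_pos']; 
print('side uv',proj('side',t-[0,0,.03]),'wrist',proj('wrist',t-[0,0,.055]),proj('wrist',t-[0,0,.012]))
u,v=proj('side',t-[0,0,.03]).astype(int); u2,v2=proj('wrist',t-[0,0,.03]).astype(int)
A=cv2.resize(cv2.imread('pics/s6.png')[v-37:v+38,u-37:u+38],(400,400),interpolation=cv2.INTER_CUBIC)
B=cv2.resize(cv2.imread('pics/w6.png')[v2-80:v2+20,u2-50:u2+50],(400,400),interpolation=cv2.INTER_CUBIC)
print('crop origins',u-37,v-37,u2-50,v2-80)
cv2.imwrite('pics/m6.png',cv2.convertScaleAbs(np.hstack([A,B]),alpha=1.6))
E
```

```text
time: 12.15
tcp_pos: [0.5516, 0.2378, 0.1935]
tool_rot: [-0.704, 0.045, -0.048, 0.707]
contact_force: [-0.0, -0.1, -0.8]
gripper_width: 0.0158
[0.55155115 0.23782508 0.19350656] [-0.70431397  0.04497826 -0.04836406  0.70680953]
side uv [317.30674393 281.02486594] wrist [322.02577084 226.81215401] [322.5820205  256.78883193]
crop origins 280 244 272 162
```

View pics/m6.png

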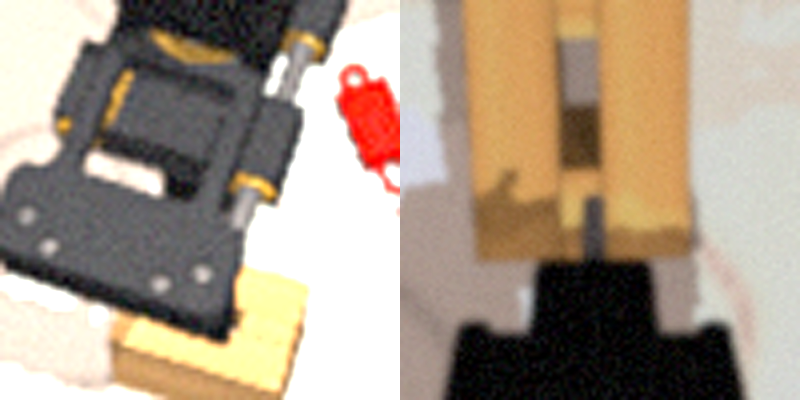

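Run:
```python
from h import *
from scipy.spatial.transform import Rotation as R
K=calibration('wrist')['K']; C=np.load('C.npy')
def cam(q,p):
  B=np.eye(4);B[:3,:3]=R.from_quat(q).as_matrix();B[:3,3]=p; return {'K':K,'world_from_camera':B@C}
c1=cam([ 0.70554251,-0.04765867,0.04768147,-0.70545368],[0.52305116,0.25504337,0.21310041])
a,b,e=[onplane('',uv,.055,c1) for uv in((303,176.7),(303.7,200.4),(304,248.7))]
print('near margin',np.linalg.norm(b-a)*1e3,'block len',np.linalg.norm(e-a)*1e3)
t2=onplane('',(250+285/5.4,155+465/5.4),.095,c1); print('grip far top edge',t2,'near bottom',b, 'blk near',a,'far',e)
c6=calibration('wrist'); s=robot.read_state(); t=np.array(s['tcp_pos'])
ex=np.array([np.cos(np.radians(-7.6)),np.sin(np.radians(-7.6)),0])
def P(dx,dz): return proj('',t+ex*dx*1e-3+np.array([0,0,dz*1e-3]),c6).round(1)
for nm,sg,cx in(('A',1,-1.6),('B',-1,2.4)):   # cx: grip centre rel TCP
  f=lambda x,z: P(cx+sg*(x-5),z-14.8)
  print(nm,'tip',f(0,-44),'straight root',f(0,0),'bow tip',f(15,-38),'throat',f(5.2,-16),'bulge',f(14,-8),'near edge',f(-8 if sg>0 else 18,0))
g=cv2.cvtColor(cv2.imread('pics/w6.png'),cv2.COLOR_BGR2GRAY)
print(g[200:236,314:328])
for o in outline_of('clip','wrist')[:2]: print(o['score'],o['box'])
```

```text
near margin 22.895291585247712 block len 72.6523480430217
grip far top edge [0.56143678 0.23430977 0.095     ] near bottom [0.53754051 0.23694219 0.055     ] blk near [0.51481207 0.2397012  0.055     ] far [0.58679301 0.22984691 0.055     ]
A tip [320.9 211.1] straight root [321.2 237.8] bow tip [320.9 235.9] throat [321.1 235.1] bulge [321.1 254.9] near edge [321.3 223.9]
B tip [320.9 231. ] straight root [321.2 261.3] bow tip [321.  212.7] throat [321.1 240.8] bulge [321.2 232.1] near edge [321.3 230.9]
[[ 43  44  45  43  41  35  35  52  75  93 105 105 107 110]
 [ 44  45  47  39  43  42  39  50  75  93 102 104 106 110]
 [ 42  43  46  47  48  44  43  51  71  93 101 103 108 106]
 [ 56  52  54  55  57  60  55  60  77  96 101 105 108 109]
 [ 68  74  72  76  77  76  77  71  84  95 103 107 108 108]
 [ 91  93  94  94  94  92  92  89  90  94 102 105 108 110]
 [ 98  98 100 101 101 101 101  96  94  98 102 103 107 109]
 [102 103 103 108 109 104 102  94  93  96 105 105 110 107]
 [106 106 107 106 106 107 102  97  95  95 100 107 106 109]
 [108 109 107 107 103 103  99  92  92  96 101 107 109 111]
[... 898 characters left out ...]
6  57  37  35  33  31  36  50  59  67  69  71]
 [ 57  58  54  45  28  30  21  25  31  41  48  53  54  54]
 [ 33  33  31  32  15  15   1  17  10  22  24  32  32  29]
 [ 11  12  17   7  11   3   1   4   3   8  10   7   6  10]
 [  0   4   7   9   2   0   8   4   3   3   3   4   2   3]
 [  2  13  10  10   0   1   4   0   9   6   0   7   4   1]
 [  2   0   5   0   0   0   2   4   0   0   0   9   3   4]
 [  1   8  11   8   4   3   5   7   0   1   6   0   1  10]
 [  5   7   6   4   2   1   4   4   2   2   5   4   3   2]
 [  0   1   2   0   0   3  10   3  10   1  12  10   0   0]
 [  2   9   2   9   1   9   8   2   1   6   9   0   7   3]]
0.79 [158.9, 91.7, 77.9, 70.8]
0.59 [302.8, 210.9, 39.9, 85.1]
```

The leg seen from the wrist camera doesn't settle which side the bow is on. I tilt the clip toward the side camera to see the leg plane face-on.

```bash
python3 -m creep '[0.14,0,0,0,-2,2,0.5,0.28,0,0,0,-4,4,0.5,0.42,0,0,0,-6,6,0.5,0.56,0,0,0,-8,8,0.5,0.7,0,0,0,-10,10,0.5,0.8,0,0,0,-12,10,0.5,0.8,0,0,0,-12,10,0.5,0.8,0,0,0,-12,10,0.5]'
python3 - <<'E'
from h import *
from scipy.spatial.transform import Rotation as R
s=robot.read_state(); t=s['tcp_pos']; M=R.from_quat(s['tool_rot']).as_matrix()
b=grab_frame('side'); save(b,'s7')
p=[proj('side',t+M[:,1]*d) for d in(-.02,0,.015,.059)]; print(p)
u,v=p[2].astype(int)
A=cv2.resize(cv2.imread('pics/s7.png')[v-40:v+40,u-40:u+40],(600,600),interpolation=cv2.INTER_CUBIC); print(u-40,v-40)
cv2.imwrite('pics/m7.png',cv2.convertScaleAbs(A,alpha=1.4))
E
```

```text
time: 13.1
tcp_pos: [0.5496, 0.1162, 0.2874]
tool_rot: [-0.376, 0.063, -0.025, 0.924]
contact_force: [0.9, 1.2, -0.9]
gripper_width: 0.0158
[array([332.49980162, 185.08259785]), array([330.95783429, 195.37509533]), array([329.80826716, 203.04835568]), array([326.46990667, 225.33162086])]
289 163
```

View pics/m7.png

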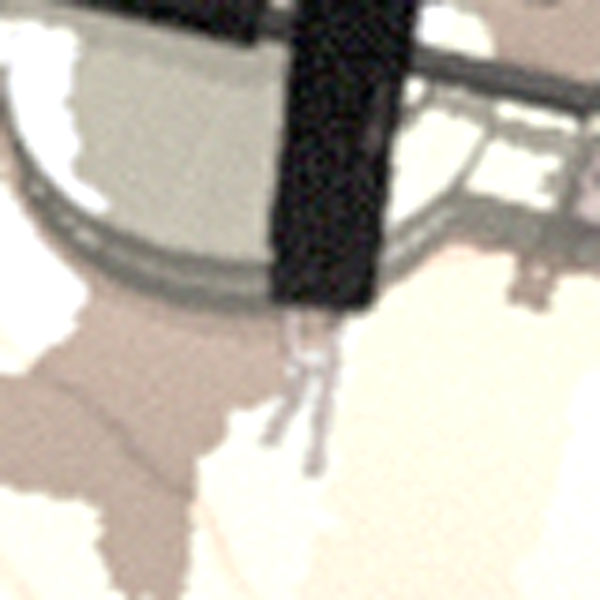

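The view now settles it. The straight leg is on the right (-x world) and the bow on the left, toward +x (over the plates). Both are in line with the tool. I straighten up and go above the hole.

```bash
python3 -m creep '[-0.14,0,0,-1,-4,0,0.5,-0.28,0,0,-2,-8,0,0.5,-0.42,0,0,-3,-12,0,0.5,-0.56,0,0,-4,-16,0,0.5,-0.7,0,0,-6,-20,-1,0.5,-0.8,0,0,-6.1,-21.1,-4,0.5,-0.8,0,0,-6.1,-21.1,-8,0.5,-0.8,0,0,-6.1,-21.1,-12,0.5,-0.8,0,0,-6.1,-21.1,-12.8,0.5,-0.8,0,0,-6.1,-21.1,-12.8,0.5]'
python3 -m creep '[0,0,0,0,0,0,0.5,0,0,0,0,0,0,0.5]'
cat > tip.py <<'E'
from h import *
from scipy.spatial.transform import Rotation as R
s=robot.read_state(); t=np.array(s['tcp_pos']); M=R.from_quat(s['tool_rot']).as_matrix()
print('tcp',t.round(4),'F',s['contact_force'].round(1),'tilt deg: tool y',np.degrees(M[:2,1]).round(2),'jaw yaw',np.degrees(np.arctan2(M[1,2],M[0,2])).round(2))
c=calibration('wrist'); a=grab_frame('wrist'); import sys; save(a,sys.argv[1]); g=cv2.cvtColor(a,cv2.COLOR_RGB2GRAY)
tip=t+M[:,1]*.0588-M[:,0]*.0068-M[:,2]*.0007
# tool x is along +press x
print('tool x',M[:,0].round(3),'tip',tip.round(4),'tip uv',proj('',tip,c).round(1),'hole uv',proj('',np.array([.4817,-.0948,.0815]),c).round(1))
u,v=proj('',tip,c).astype(int); print(u,v); 
np.set_printoptions(linewidth=200); print(g[v-16:v+14,u-16:u+14])
E
python3 tip.py w8
```

```text
time: 14.15
tcp_pos: [0.4886, -0.0925, 0.1609]
tool_rot: [0.706, -0.046, 0.045, -0.705]
contact_force: [0.3, -0.9, -0.0]
gripper_width: 0.0158
time: 14.35
tcp_pos: [0.4902, -0.0936, 0.1631]
tool_rot: [-0.705, 0.045, -0.048, 0.706]
contact_force: [-0.3, -0.1, -0.1]
gripper_width: 0.0156
tcp [ 0.4902 -0.0936  0.1631] F [-0.3 -0.1 -0.1] tilt deg: tool y [0.18 0.01] jaw yaw 82.47
tool x [ 0.991 -0.131  0.003] tip [ 0.4836 -0.0934  0.1043] tip uv [320.  210.9] hole uv [317.7 198.3]
319 210
[[109 110 108 110 108 110 110 110 109 103  97  95 100 101 105  98  98  91  85  93 108 117 113 116 113 115 113 114 113 114]
 [115 114 116 115 117 117 116 116 117 111  99  92  97  97  93  91  90  84  83  98 117 122 123 124 120 123 119 123 123 122]
 [123 122 125 123 124 124 123 122 120 115  99  86  91  94  92  89  86  84  83 100 121 128 127 129 129 125 129 129 130 129]
 [124 127 127 125 123 127 126 126 122 116 100  84  82  84  84  87  84  84  86 101 118 130 128 130 130 133 131 129 132 131]
 [125 125 124 127 123 125 126 125 122 113  95  78  76  78  79  79  75  77  80 100 117 125 126 125 125 128 128 129 129 
[... 2380 characters left out ...]
110 111 111 108 102  88  59  49  47  47  61  84 102 105 108 108 108 106 104 105 111]
 [ 96  98 100 103 100  98 100 101 104 108 104 106 105  97  77  59  49  48  47  62  79  98 103 104 105 104 105 102 106 107]
 [ 93  98 100  97  98 102 102 101 104 104 101 100 100  92  75  56  48  48  47  58  80  97 101 103 102 101 102 101 101 104]
 [ 93  95  99  97  99  99 102 101 103 103 104 102  98  92  76  52  47  44  48  57  78  97 100 102 104 102 105 102 101 105]
 [ 89  93  94  98  99 100 101 103 104  98 102 103 100  92  71  52  43  42  47  54  74  93 102 102 103 103 102 104 100 102]
 [ 89  94  94  96 102 101 106 104 100 102 102 105 100  90  71  50  46  44  41  51  70  90 101 103 103 102 105 103 101 103]]
```

The tip prediction (320,210.9) matches the picture, where the leg's end is at about (320.2,210.5). The hole's prediction agrees too. I shift over the hole and come closer.

```bash
python3 -m creep '[0,0,0,-0.19,-0.14,0,0.5,0,0,0,-0.19,-0.14,-0.8,0.5,0,0,0,-0.19,-0.14,-1.5,0.5,0,0,0,-0.19,-0.14,-1.5,0.5,0,0,0,-0.19,-0.14,-1.5,0.5]' | grep -E 'pos|force'
python3 tip.py w9 | head -4
python3 - <<'E'
from h import *
c=calibration('wrist'); g=cv2.GaussianBlur(cv2.imread('pics/w9.png',0),(3,3),0).astype(float)
h=np.array([.4817,-.0948]); ex=np.array([.991,-.133]); ey=np.array([.133,.991])
W=np.array(c['world_from_camera'])[:3,3]
# expected silhouettes rows of the pin (radius 8) at offsets along axis
for d in(-9,-7,-5,6,8,10,12,14):
  pts=[]
  for a in np.linspace(0,2*np.pi,73): 
    q=h+ey*d*1e-3+ex*.008*np.cos(a); pts.append(proj('',np.array([q[0],q[1],.075+.008*np.sin(a)]),c))
  pts=np.array(pts); u=int(round(pts[:,0].mean())); lo,hi=pts[:,1].min(),pts[:,1].max()
  col=g[:,u-1:u+2].mean(1); gr=np.abs(np.gradient(col))
  f=lambda r:(int(r)-5+gr[int(r)-5:int(r)+6].argmax())
  print(d,u,'pred',lo.round(1),hi.round(1),'seen',f(lo),f(hi))
E
```

```text
tcp_pos: [0.4867, -0.0952, 0.1458]
contact_force: [0.3, 0.3, -0.0]
tcp [ 0.4867 -0.0952  0.1458] F [ 0.3  0.3 -0. ] tilt deg: tool y [-0.05 -0.01] jaw yaw 82.44
tool x [ 0.991 -0.132 -0.001] tip [ 0.4798 -0.095   0.087 ] tip uv [320.  210.9] hole uv [320.6 210.9]
319 210
[[135 136 136 139 136 134 133 134 138 138 140 138 137 138 135 139 134 134 136 136 137 140 141 138 137 139 139 138 139 138]
-9 308 pred 195.8 219.0 seen 196 221
-7 310 pred 195.8 219.0 seen 197 221
-5 313 pred 195.8 219.0 seen 197 221
6 329 pred 195.9 219.1 seen 197 221
8 332 pred 195.9 219.1 seen 197 221
10 335 pred 195.9 219.1 seen 197 221
12 338 pred 195.9 219.1 seen 197 221
14 341 pred 195.9 219.1 seen 197 221
```

```bash
python3 -m creep '[0,0,0,0.27,0,0,0.5,0,0,0,0.27,0,0,0.5,0,0,0,0.27,0,-0.2,0.5,0,0,0,0.27,0,-0.2,0.5]' | grep -E 'pos|force'
python3 -m creep '[0,0,0,0,0,-0.1,0.5,0,0,0,0,0,-0.2,0.5,0,0,0,0,0,-0.3,0.5,0,0,0,0,0,-0.3,0.5]'| grep -E 'pos|force'
python3 -m creep '[0,0,0,0,0,-0.1,0.5,0,0,0,0,0,-0.2,0.5,0,0,0,0,0,-0.2,0.5]'| grep -E 'pos|force'
```

```text
tcp_pos: [0.4895, -0.0951, 0.1439]
contact_force: [0.0, -0.2, -0.3]
tcp_pos: [0.4895, -0.0951, 0.141]
contact_force: [-0.3, -0.0, -1.2]
tcp_pos: [0.4896, -0.0951, 0.139]
contact_force: [-0.5, 0.3, -0.2]
```

```bash
python3 -m creep '[0,0,0,0,0,-0.15,0.5,0,0,0,0,0,-0.3,0.5,0,0,0,0,0,-0.3,0.5]'| grep -E 'pos|force'
python3 -m creep '[0,0,0,0,0,-0.15,0.5,0,0,0,0,0,-0.3,0.5,0,0,0,0,0,-0.3,0.5]'| grep -E 'pos|force'
```

```text
tcp_pos: [0.4895, -0.0951, 0.1359]
contact_force: [0.6, 0.5, 0.5]
tcp_pos: [0.4895, -0.0951, 0.1329]
contact_force: [-0.1, -0.1, -1.1]
```

```bash
python3 -m creep '[0,0,0,0,0,-0.3,0.5,0,0,0,0,0,-0.6,0.5,0,0,0,0,0,-0.6,0.5]'| grep -E 'pos|force'
python3 -m creep '[0,0,0,0,0,-0.2,0.5,0,0,0,0,0,-0.4,0.5,0,0,0,0,0,-0.4,0.5]'| grep -E 'pos|force'
python3 -m creep '[0,0,0,0,0,-0.15,0.5,0,0,0,0,0,-0.3,0.5,0,0,0,0,0,-0.3,0.5]'| grep -E 'pos|force'
```

```text
tcp_pos: [0.4894, -0.0951, 0.1266]
contact_force: [-0.0, -0.4, -0.5]
tcp_pos: [0.4896, -0.0951, 0.1229]
contact_force: [-0.1, 0.4, -1.2]
tcp_pos: [0.4896, -0.0951, 0.1199]
contact_force: [-1.1, 0.4, -1.1]
```

```bash
python3 -m creep '[0,0,0,0,0,-0.1,0.5,0,0,0,0,0,-0.2,0.5,0,0,0,0,0,-0.2,0.5]'| grep -E 'pos|force'
python3 -m creep '[0,0,0,0,0,-0.1,0.5,0,0,0,0,0,-0.2,0.5,0,0,0,0,0,-0.2,0.5]'| grep -E 'pos|force'
python3 -m creep '[0,0,0,0,0,-0.1,0.5,0,0,0,0,0,-0.2,0.5,0,0,0,0,0,-0.2,0.5]'| grep -E 'pos|force|wid'
```

```text
tcp_pos: [0.4896, -0.0951, 0.118]
contact_force: [-0.6, 0.3, -1.0]
tcp_pos: [0.4897, -0.0952, 0.1161]
contact_force: [0.4, 0.6, -0.4]
tcp_pos: [0.4897, -0.0952, 0.1141]
contact_force: [-0.3, -0.6, 0.6]
gripper_width: 0.0155
```

```bash
python3 -m creep '[0,0,0,0,0,-0.1,0.5,0,0,0,0,0,-0.2,0.5,0,0,0,0,0,-0.2,0.5]'| grep -E 'pos|force'
python3 -m creep '[0,0,0,0,0,-0.1,0.5,0,0,0,0,0,-0.2,0.5,0,0,0,0,0,-0.2,0.5]'| grep -E 'pos|force'
```

```text
tcp_pos: [0.4897, -0.0951, 0.1121]
contact_force: [-0.4, -0.0, 1.4]
tcp_pos: [0.4898, -0.0951, 0.1102]
contact_force: [-0.4, 0.0, 4.5]
```

Resistance begins as the bow starts to spread, so I continue gently.

```bash
python3 -m creep '[0,0,0,0,0,-0.1,0.5,0,0,0,0,0,-0.15,0.5,0,0,0,0,0,-0.15,0.5]'| grep -E 'pos|force'
python3 -m creep '[0,0,0,0,0,-0.1,0.5,0,0,0,0,0,-0.15,0.5,0,0,0,0,0,-0.15,0.5]'| grep -E 'pos|force'
python3 -m creep '[0,0,0,0,0,-0.1,0.5,0,0,0,0,0,-0.15,0.5,0,0,0,0,0,-0.15,0.5]'| grep -E 'pos|force|wid'
```

```text
tcp_pos: [0.4898, -0.0952, 0.1088]
contact_force: [-1.0, 1.1, 4.3]
tcp_pos: [0.4897, -0.0951, 0.107]
contact_force: [1.7, 0.6, -0.2]
tcp_pos: [0.4897, -0.0952, 0.1056]
contact_force: [1.5, -0.4, 1.5]
gripper_width: 0.016
```

```bash
python3 -m creep '[0,0,0,0,0,-0.1,0.5,0,0,0,0,0,-0.2,0.5,0,0,0,0,0,-0.2,0.5]'| grep -E 'pos|force'
python3 -m creep '[0,0,0,0,0,-0.1,0.5,0,0,0,0,0,-0.2,0.5,0,0,0,0,0,-0.2,0.5]'| grep -E 'pos|force'
python3 -m creep '[0,0,0,0,0,-0.1,0.5,0,0,0,0,0,-0.2,0.5,0,0,0,0,0,-0.2,0.5]'| grep -E 'pos|force|wid'
```

```text
tcp_pos: [0.4896, -0.0951, 0.1033]
contact_force: [2.5, 0.9, -2.1]
tcp_pos: [0.4896, -0.0951, 0.1013]
contact_force: [2.6, -0.2, -2.3]
tcp_pos: [0.4895, -0.0951, 0.0993]
contact_force: [2.0, -0.5, -4.6]
gripper_width: 0.016
```

```bash
python3 -m creep '[0,0,0,0,0,-0.1,0.5,0,0,0,0,0,-0.15,0.5,0,0,0,0,0,-0.15,0.5]'| grep -E 'pos|force'
python3 -m creep '[0,0,0,0,0,-0.05,0.5,0,0,0,0,0,-0.1,0.5,0,0,0,0,0,-0.1,0.5]'| grep -E 'pos|force'
```

```text
tcp_pos: [0.4893, -0.0951, 0.098]
contact_force: [0.7, 0.5, -0.8]
tcp_pos: [0.4895, -0.0952, 0.0974]
contact_force: [-2.4, 0.3, 4.5]
```

The grip meets the pin at the predicted height (TCP about 0.0978). I press slightly once more to confirm, then open a little and rise.

```bash
python3 -m creep '[0,0,0,0,0,-0.1,0.5,0,0,0,0,0,-0.1,0.5]'| grep -E 'pos|force'
python3 -m creep '[0,0,0,0,0,0.1,0.5,0,0,0,0,0,0.1,1.2,0,0,0,0,0,0.1,1.8,0,0,0,0,0,0.1,2.4,0,0,0,0,0,0.1,2.8,0,0,0,0,0,0.1,2.8]'
python3 -m creep '[0,0,0,0,0,1,2.8,0,0,0,0,0,3,2.8,0,0,0,0,0,6,2.8,0,0,0,0,0,10,2.8,0,0,0,5,2,10,2.8,0,0,0,5,2,10,2.8,0,0,0,5,2,10,2.8]'
python3 - <<'E'
from h import *
save(grab_frame('wrist'),'w10'); c=calibration('wrist'); save(grab_frame('side'),'s10'); 
h=np.array([.4825,-.0948,.09]); u,v=proj('',h,c).astype(int); u2,v2=proj('side',h).astype(int); print(u,v,u2,v2)
A=cv2.resize(cv2.imread('pics/w10.png')[v-60:v+60,u-60:u+60],(400,400),interpolation=cv2.INTER_CUBIC)
B=cv2.resize(cv2.imread('pics/s10.png')[v2-30:v2+30,u2-30:u2+30],(400,400),interpolation=cv2.INTER_CUBIC)
cv2.imwrite('pics/m10.png',cv2.convertScaleAbs(np.hstack([A,B]),alpha=1.6))
E
```

```text
tcp_pos: [0.4898, -0.0952, 0.0971]
contact_force: [-4.2, 2.0, 13.6]
time: 22.25
tcp_pos: [0.4895, -0.0951, 0.097]
tool_rot: [0.706, -0.047, 0.046, -0.706]
contact_force: [-0.4, -0.3, -0.1]
gripper_width: 0.0269
time: 22.95
tcp_pos: [0.5403, -0.0744, 0.1973]
tool_rot: [0.706, -0.046, 0.046, -0.705]
contact_force: [0.1, -0.5, 0.3]
gripper_width: 0.0282
285 130 368 184
```

View pics/m10.png

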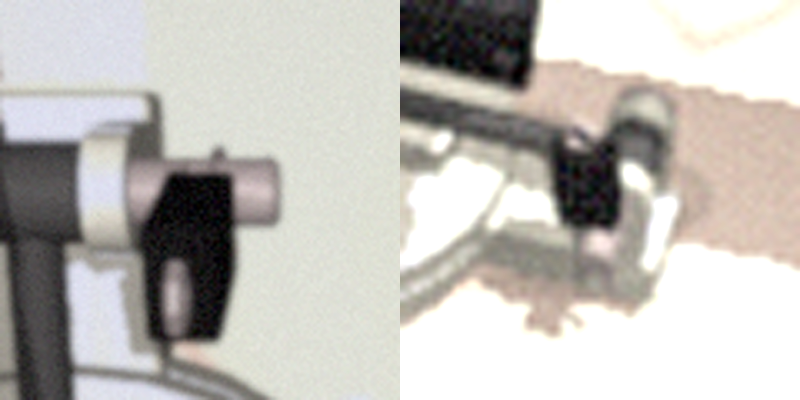

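The clip stands upright and square on the pin. The grip rests on it, the leg's end shows below, and the gripper is clear.

```bash
python3 -c "
from h import *
s=robot.read_state(); print(s['time'],s['contact_force']); print(robot.hand_in())"
```

```text
23.05 [-0.33840581 -0.19910542  0.21453735]
the job is handed in; nothing more can be done
None
```

The pivot pin is home and the black R-clip is in its cross hole. I handed the job in at about 23 s of the 72 s allowed.

- **Pin:** I pushed it by the head with closed fingers. It slid at 2–4 N, then stopped dead, and the force rose to 14 N with no further movement. The wrist picture showed the head against the bracket.
- **Clip:** I took the black one from the block; the red and yellow clips lying around were left alone. A tilted look with the side camera showed the bow on the plate side.
- **Hole:** I found it in the wrist picture rather than by feeling along the pin. The straight leg went in first try with almost no side force.
- **Seating:** The bow spread at about 4.5 N and snapped over about 9 mm before the seat. The grip met the pin at the expected height, and a last press reached 14 N.
- **Last checks:** After letting go and rising, the pictures showed the clip upright and square on the pin, with its leg end showing below. The gripper was clear and the wrist force about zero.

Two things are less certain. Before seating, the camera measurements disagreed by about 1 mm on where the hole lay across the pin; the leg still went in without trouble. I did not re-measure the mug, jar, bowl and mill at the end, but the arm stayed clear of them and no unexpected contact force showed.

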